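# Load a label roll on its spindle at the kit-packing table

## Robot

A 7-joint arm with a two-finger parallel gripper is mounted at the origin on the work surface. World frame = base frame: x ahead of the robot, y to its left, z up, the work surface at z = 0. Lengths are in m, angles in rad, forces in N, time in s.
With the tool pointing down it reaches from about 0.35 to 0.9 m from the base axis. Payload 8.1 kg.
Tool frame: the origin (TCP) lies between the finger pads; the fingertips stand 11 mm ahead of it and the grasp point (between the pads) lies 8 mm behind it; z points along the fingers, y is the line along which they close (so a half turn about z gives the same grasp; the last joint's range is limited). The gripper opens to 92 mm and grips with 3 to 60 N. Pads are 19 mm wide; open, the fingers measure 130 mm over their backs; the gripper's body (75 mm by 190 mm) begins 47 mm behind the grasp point.
Start: joints at [1.014, 0.434, 0.025, 1.573, -0.012, 1.134, -0.075], TCP at [0.274, -0.562, 0.238] pointing down, gripper open.
Joint ranges: [-2.62, 2.62], [-0.44, 2.09], [-1.27, 1.32], [0.08, 2.57], [-1.32, 4.46], [0.12, 2], [-2.74, 2.74]. Speed limits (rad/s): [2.22, 2.22, 3.01, 3.01, 3.14, 3.14, 3.14].

## Interface

Orientations are given as a rotation vector (axis times angle).
In Python, from cell import observe, get_image, camera_params, sign_off gives the robot as it stands.
- The arm moves only by the shell command python3 -m pendant 'ROWS' [FORCE]. ROWS is JSON, one flat list of numbers, 7 for each row, row after row: the shift along the tool's x, y, z in m, then the turn, a rotation vector about the tool's x, y, z in rad, then the finger opening in m, from 0 to 0.0918. In form: [dx, dy, dz, rx, ry, rz, jaw, dx, dy, dz, rx, ry, rz, jaw, ...]. A call has 1 to 10 rows; each row shifts and turns the commanded pose from where the row before left it, along the tool's axes as they then stand; what a row does not reach is not made up. A row lasts 1/8 s, in which the tool goes at most 62.5 mm and 10.7 degrees, less where a joint would pass 70% of its speed; a pose out of reach is approached as far as the arm can. A call is refused whole if a number of a shift passes 0.0625 or a number of a turn 0.188, either way. A call with a gripper value outside its range is refused whole. The fingers move at their own pace and stop on an object; FORCE is the grip in N (left out, the last holds). Time passes only in rows, so rows that do not move let the fingers close. It gives the time, the measured TCP pose, the force, the opening and the grip force at its end, in the units of the state.
- observe(): the state, without advancing time (a new reading comes with each control period).
- get_image(name): name is "side" or "top" or "wrist"; returns the picture (400x640x3 uint8, red, green, blue); there is no depth.
- camera_params(name): a dict with "intrinsics" (3x3 intrinsics, pixels), "eye" and "rotation" of the camera in the world; the wrist camera has in their place "T_tool_cam" (4x4, takes a point from camera to tool coordinates, whose origin is the TCP and whose axes are the flange's). Camera axes: x right, y down, z forward; pixel columns grow to the right and rows downward; lengths in m; the calibration is good to about 2 mm. A picture is of the moment at which its call begins: read the wrist's pose just before it. camera_params takes no time and is no camera call.
- sign_off(): hands the job in; it is judged then, once.
The state is a dict: "clock": time; "joints": joint angles; "dq": joint speeds; "joint_efforts": joint torques, N m; "position": TCP position; "ee_rot": TCP orientation; "force": force on the tool from outside, world axes, zero at the start; "ft_torque": the same for the moment, N m; "width": opening from 0.0 (shut) to 1.0 (fully open); "gripper_force": force on a finger pad.
Only numpy, scipy, OpenCV 4.12 (cv2) and the standard library are available. Lean on these libraries where they do the work, as an engineer would, in place of code of your own. Each camera call takes 0.05 s, during which the arm holds its last target. There are 200 camera calls.

## Task

Load the label dispenser: take the narrower of the two label rolls from the wooden trough and press it down between the dispenser's two cheeks until the sprung jaws close over it, then take the spindle from its sloping rest and push it through one cheek, the roll's core and the other cheek until its collar is fully home against the cheek, and let go. You may push it in from either side; leave the wider roll, the pair of stacked tubs and the loose lid where they are.

Things in the scene. Friction and masses are not known exactly. Their poses are not given: they have to be found in the camera images.
- dispenser: Fixed grey label dispenser: base 130 x 120 mm, 10 mm thick; two upright cheeks (each 10 mm thick, 70 mm wide, top 96 mm above the table), inner faces at +-34 mm and outer faces at +-44 mm along its own y. Each cheek has a round 20 mm hole with a 2 mm chamfer. Position and yaw vary. Origin: centre of its underside, on the table; z up.
- dispenser_axis (a point): Point midway between the cheeks on the level line through both holes, which runs along the dispenser's own y, 72 mm above the table. A fixed V of two rails along y (reaching 27 mm to either side of the axis, no higher than 16 mm below it) carries a 62 mm roll exactly on the axis.
- dispenser_jaws (a point): Mid-point between the tips of two sprung jaws, 15 mm above the axis. The jaws stand at +-37 mm of the dispenser's x; each has two 9 mm wide prongs at y = +-26 mm (43 mm free between them for fingers), with a nub at x = +-30 mm. A roll gripped across its diameter and pressed straight down with 5 to 20 N parts them; once it is down in the V they close over it and keep it.
- roll_center (a point): The narrower paper label roll, the one to load: 62 mm diameter, 60 mm wide, about 0.16 kg, with a 25 mm hole (cardboard core) right through along its own x axis. This point is its centre. It lies in the wooden trough with its x axis level, 50 mm above the table, in the nearer or the farther place.
- wide_roll_center (a point): The wider paper label roll, to be left alone: 62 mm diameter, 90 mm wide, the same core; too wide for the dispenser. This point is its centre, its own x its axis. It lies in the trough in line with the other roll, at least 20 mm from it.
- trough: Fixed plywood trough 220 x 86 mm, long along its own x: a 90-degree V of two rails (reaching 27 mm to either side of its centre line, up to 34 mm above the table), end plates 30 mm high. Origin: centre of its underside, on the table. Position and yaw vary.
- spindle_grip (a point): Spindle, 0.16 kg, round about its own x: black handle 24 mm thick, 50 mm long (x -25 to 25 mm), black collar 34 mm wide (x 25 to 30), steel rod 14 mm thick (x 30 to 140), last 6 mm tapered. Centre of mass near x = 57 mm. This point: centre of the handle. It starts in its rest, sloping 35 degrees, handle up and far from the robot, rod end low and near: tilt the tool to take it squarely.
- spindle_mid (a point): Point on the spindle's rod, 74 mm from the centre of the handle (x = +74 mm) and 44 mm from the collar: with the collar home against either cheek this point is midway between the cheeks.
- rest: Fixed steel rest: base 150 x 80 mm and a channel (16 mm wide, walls 8 mm high, open above) sloping up at 35 degrees along the rest's own +x, away from the robot, with a stop at its low end. The rod lies in it; collar and handle project beyond its upper end, free all round. Lift the spindle square to the channel. Place and yaw vary. Origin: on the table; handle centre 51 mm along +x, 116 mm up.
- tubs_center (a point): Bystander: two white tubs with green lids, stacked as one body, 116 mm in diameter, 132 mm high, standing beside one cheek of the dispenser, where they block that side. This point is half-way up.
- lid_center (a point): Bystander: a loose green tub lid, 116 mm in diameter, 12 mm high, flat on the table beside the dispenser's other cheek; the spindle passes well above it. This point is its centre.
Not all that is in view belongs to the job. What is shaped like the dispenser but red is not meant.

How it is judged:
On the way:
1. the narrower roll is down in the dispenser between the cheeks and jaws, let go, its core in line with the cheek holes (distance between roll_center and dispenser_axis below 0.008 m and angle between the x axis of roll_center and the y axis of dispenser_axis, either way round below 0.12 rad and contact force between the fingers and roll below 0.1 N), for 0.2 s.
At the end, for the whole second after the job is handed in: The narrower roll lies in the dispenser's V (centre within 8 mm of the axis point, core within 0.12 rad of the axis); the spindle is through both cheeks and the core, collar home (its mid point within 7 mm of the axis point, within 0.1 rad of the axis); both let go and at rest (distance between roll_center and dispenser_axis below 0.008 m and angle between the x axis of roll_center and the y axis of dispenser_axis, either way round below 0.12 rad and distance between spindle_mid and dispenser_axis below 0.007 m and angle between the x axis of spindle_mid and the y axis of dispenser_axis, either way round below 0.1 rad and linear speed of each of spindle, roll below 0.02 m/s); the robot touches nothing.
It fails at once if the wider roll is moved by more than 30 mm (distance of wide_roll_center from where it was at the start of the episode above 0.03 m).
It fails at once if the tub stack is moved by more than 30 mm or tipped (distance of tubs_center from where it was at the start of the episode above 0.03 m or angle between tubs_center's own z axis and vertical above 0.35 rad).
It fails at once if the loose lid is moved by more than 30 mm (distance of lid_center from where it was at the start of the episode above 0.03 m).
It also fails if it takes over 66 s, if anything falls off the work surface, if the arm or the gripper's body presses on something with over 40 N, if the wrist force passes 120 N, or if a joint passes its speed limit or range.

## Working session

There is one attempt and no reset: what is moved stays moved. The work goes in short steps, Python scripts to look and compute and a shell command to move; the robot and the scene stay as the last step left them, time stands still between calls to the robot, and variables do not carry over. Pictures are saved under pics/ and viewed, at most 10 in all, crops included, and the job is handed in when it is done.

```bash
mkdir -p pics; ls
python3 - <<'E'
from cell import *
import cv2,numpy as np
print(observe())
for n in("side","top","wrist"):
    p=camera_params(n);print(n,{k:np.round(v,4).tolist() for k,v in p.items()})
for n in("side","top"):
    cv2.imwrite(f"pics/{n}0.png",get_image(n)[:,:,::-1])
E
```

```text
pics
{'clock': 0.0, 'joints': array([ 1.01441892,  0.43521878,  0.02493863,  1.57412709, -0.01161737,
        1.13399759, -0.07511989]), 'dq': array([-2.71966031e-04, -1.01561856e-03, -1.31921737e-04, -1.82525414e-04,
       -3.61750599e-05, -8.45360153e-04, -3.15150476e-05]), 'joint_efforts': array([-1.76034897e-03, -6.67863107e+01,  9.83739384e-01, -3.14456570e+01,
       -6.06943807e-02,  4.30086418e-02,  1.58073799e-04]), 'position': array([ 0.27372385, -0.56130139,  0.23693557]), 'ee_rot': array([-3.05960448e+00, -7.06245436e-01,  7.42067828e-04]), 'force': array([ 0.28156314, -0.33001592, -0.21065654]), 'ft_torque': array([-0.04217403, -0.0188304 ,  0.01699558]), 'gripper_force': 0.0, 'width': 1.0015466507272646}
side {'intrinsics': [[441.574, 0.0, 315.6036], [0.0, 441.574, 197.9729], [0.0, 0.0, 1.0]], 'eye': [0.1888, 0.8471, 0.637], 'rotation': [-0.5062, 2.4848, -1.4664]}
top {'intrinsics': [[510.2731, 0.0, 321.9152], [0.0, 510.2731, 203.5768], [0.0, 0.0, 1.0]], 'eye': [0.4208, -0.0147, 1.4087], 'rotation': [-2.1432, 2.1884, -0.1186]}
wrist {'intrinsics': [[325.6842, 0.0, 320.8875], [0.0, 325.6842, 194.8995], [0.0, 0.0, 1.0]], 'T_tool_cam': [[-0.0002, -0.966, -0.2587, 0.0694], [1.0, -0.0001, -0.0005, -0.0005], [0.0004, -0.2587, 0.966, -0.1472], [0.0, 0.0, 0.0, 1.0]]}
```

View pics/top0.png

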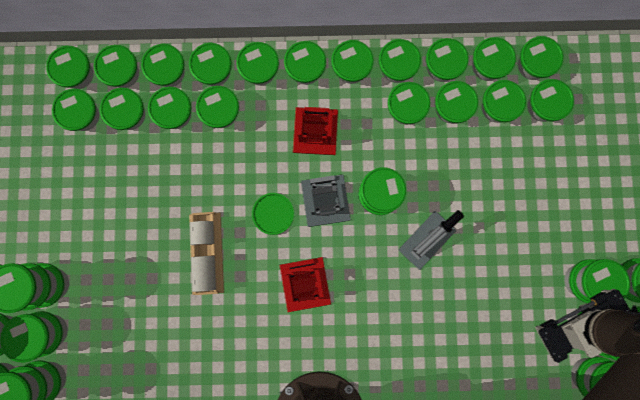

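View pics/side0.png

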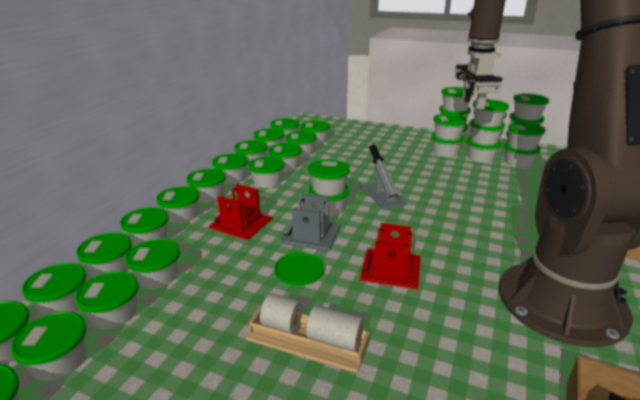

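The top view has +x up and +y to the left. The grey dispenser is at (326,200) and the two look-alikes at (317,130) and (305,285) are red, so they are not meant. The tubs at (383,190) block the −y side and the lid at (274,214) lies on the +y side. The trough is at (204,252), with the shorter roll at (203,232) and the longer one at (203,272). The spindle is at (433,238). I'll enlarge once to confirm.

```bash
cat > h.py <<'E'
import cv2,numpy as np
from scipy.spatial.transform import Rotation as R
from cell import *
def cam(n,st=None):
    p=camera_params(n);K=np.array(p["intrinsics"])
    if n=="wrist":
        st=st or observe();T=np.eye(4);T[:3,:3]=R.from_rotvec(st["ee_rot"]).as_matrix();T[:3,3]=st["position"]
        T=T@np.array(p["T_tool_cam"]);return K,T[:3,:3],T[:3,3]
    return K,R.from_rotvec(p["rotation"]).as_matrix(),np.array(p["eye"])
def px2w(c,u,v,z):
    K,Rm,e=c;d=Rm@np.linalg.solve(K,[u,v,1.]);return e+d*(z-e[2])/d[2]
def w2px(c,P):
    K,Rm,e=c;q=K@(Rm.T@(np.array(P)-e));return q[:2]/q[2]
E
python3 - <<'E'
from h import *
K,Rm,e=cam("top");print(Rm.round(3),e)
im=cv2.imread("pics/top0.png")
a=im[170:235,290:360];b=im[205:300,180:230];c=im[200:275,395:470]
out=np.zeros((600,800,3),np.uint8)
def put(s,f,x,y):
    t=cv2.resize(s,None,fx=f,fy=f,interpolation=cv2.INTER_CUBIC);out[y:y+t.shape[0],x:x+t.shape[1]]=t
put(a,5,0,0);put(b,6,500,0);put(c,3.4,0,340)
cv2.imwrite("pics/crop0.png",out)
E
```

```text
[[-0.021 -0.994  0.108]
 [-1.     0.021 -0.002]
 [-0.    -0.108 -0.994]] [ 0.42080675 -0.01466888  1.40869656]
```

View pics/crop0.png

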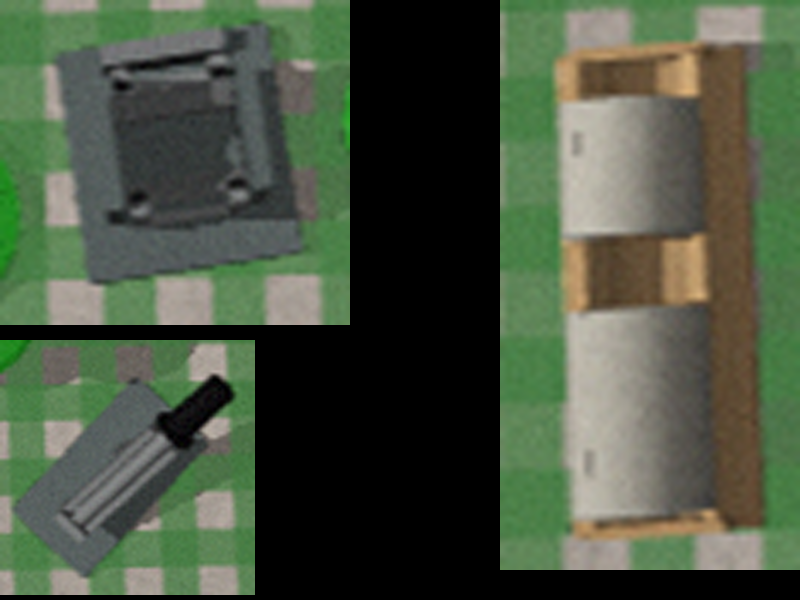

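Run:
```python
from h import *
c=cam("top");s=cam("side")
P=lambda u,v,z:px2w(c,u,v,z).round(3)
cr=[P(*q,.01) for q in[(301.6,181),(343,174.4),(350.4,219.4),(309.4,226.6)]];print(cr,np.mean(cr,0))
dx=(cr[0]+cr[1]-cr[2]-cr[3]);print("disp yaw",np.degrees(np.arctan2(dx[1],dx[0])))
print("roll",P(202,232.6,.05),"far end",P(201.6,221,.06),"near end",P(202.2,244.2,.06))
t=[P(*q,.03) for q in [(194,214),(215,212.5),(219.5,292),(196.5,293.5)]];print("trough",t)
print("handle end",P(461.2,213.2,.13),"collar",P(446.5,227,.10),"rod",P(417,254.4,.037))
print("tubs",P(383,190,.132),"lid",P(274,214,.012))
im=cv2.imread("pics/side0.png")
for n,q in(("d",np.r_[np.mean(cr,0)[:2],.072]),("lidc",[.0,0,0])): print(n,w2px(s,q))
a=cv2.resize(im[175:265,270:350],None,fx=5,fy=5,interpolation=cv2.INTER_CUBIC);b=cv2.resize(im[135:215,345:415],None,fx=5,fy=5,interpolation=cv2.INTER_CUBIC)
o=np.zeros((450,760,3),np.uint8);o[:450,:400]=a;o[:400,405:755]=b;cv2.imwrite("pics/crop1.png",o)
```

```text
[array([0.637, 0.038, 0.01 ]), array([ 0.654, -0.078,  0.01 ]), array([ 0.528, -0.095,  0.01 ]), array([0.511, 0.018, 0.01 ])] [ 0.5825  -0.02925  0.01   ]
disp yaw 8.3527944346653
roll [0.498 0.303 0.05 ] far end [0.528 0.302 0.06 ] near end [0.467 0.3   0.06 ]
trough [array([0.55, 0.33, 0.03]), array([0.553, 0.273, 0.03 ]), array([0.34 , 0.261, 0.03 ]), array([0.337, 0.322, 0.03 ])]
handle end [ 0.529 -0.367  0.13 ] collar [ 0.496 -0.336  0.1  ] rod [ 0.428 -0.269  0.037]
tubs [ 0.591 -0.172  0.132] lid [0.547 0.115 0.012]
d [311.31811708 210.70006467]
lidc [561.53537896 301.31215189]
```

View pics/crop1.png

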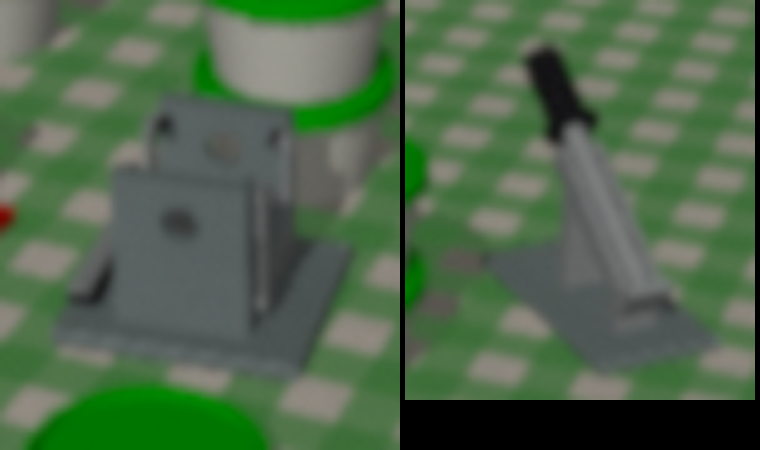

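Side crop: both cheeks face ±y (near hole at about (306,219), far hole at about (314,205)), and the tubs stand behind on −y. So the spindle goes in from the +y side. The narrow roll is the farther one, measured 61 mm long. Now I'll plan the approach above it.

```bash
cat >> h.py <<'E'
def down(yaw):  # tool down, tool x at yaw (deg)
    y=np.radians(yaw);x=np.array([np.cos(y),np.sin(y),0]);z=np.array([0,0,-1.]);return np.c_[x,np.cross(z,x),z]
def plan(p,Rg,n,st=None,start=None):
    if start is None:
        st=st or observe();start=(st["position"],R.from_rotvec(st["ee_rot"]).as_matrix())
    p0,R0=start;tot=R.from_matrix(R0.T@Rg).as_rotvec();w=tot/n;s=(np.array(p)-p0)/n;Rc=R0.copy();rows=[]
    for i in range(n):
        rows.append(np.r_[Rc.T@s,w]);Rc=Rc@R.from_rotvec(w).as_matrix()
    for r in rows: print(",".join(f"{v:.4f}".rstrip("0") for v in r))
    print("max",np.abs(rows).max(0).round(3))
E
python3 - <<'E'
from h import *
plan([.495,.299,.20],down(182.7),18)
E
```

```text
0.032,-0.0376,0.0021,-0.,-0.0001,-0.1519
0.0373,-0.0323,0.0021,-0.,-0.0001,-0.1519
0.0418,-0.0263,0.0021,-0.,-0.0001,-0.1519
0.0453,-0.0196,0.0021,-0.,-0.0001,-0.1519
0.0477,-0.0126,0.0021,-0.,-0.0001,-0.1519
0.0491,-0.0052,0.0021,-0.,-0.0001,-0.1519
0.0493,0.0023,0.0021,-0.,-0.0001,-0.1519
0.0484,0.0097,0.0021,-0.,-0.0001,-0.1519
0.0464,0.0169,0.0021,-0.,-0.0001,-0.1519
0.0433,0.0238,0.0021,-0.,-0.0001,-0.1519
0.0392,0.03,0.0021,-0.,-0.0001,-0.1519
0.0342,0.0356,0.0021,-0.,-0.0001,-0.1519
0.0284,0.0404,0.0021,-0.,-0.0001,-0.1519
0.0219,0.0442,0.0021,-0.,-0.0001,-0.1519
0.015,0.047,0.0021,-0.,-0.0001,-0.1519
0.0077,0.0487,0.0021,-0.,-0.0001,-0.1519
0.0002,0.0494,0.0021,-0.,-0.0001,-0.1519
-0.0072,0.0488,0.0021,-0.,-0.0001,-0.1519
max [0.049 0.049 0.002 0.    0.    0.152]
```

```bash
python3 -m pendant '[0.032,-0.0376,-0.02,0,0,-0.152,0.0918, 0.0373,-0.0323,-0.02,0,0,-0.152,0.0918, 0.0418,-0.0263,0,0,0,-0.152,0.0918, 0.0453,-0.0196,0,0,0,-0.152,0.0918, 0.0477,-0.0126,0,0,0,-0.152,0.0918, 0.0491,-0.0052,0,0,0,-0.152,0.0918, 0.0493,0.0023,0,0,0,-0.152,0.0918, 0.0484,0.0097,0,0,0,-0.152,0.0918, 0.0464,0.0169,0,0,0,-0.152,0.0918, 0.0433,0.0238,0,0,0,-0.152,0.0918]'
python3 -m pendant '[0.0392,0.03,0,0,0,-0.152,0.0918, 0.0342,0.0356,0,0,0,-0.152,0.0918, 0.0284,0.0404,0,0,0,-0.152,0.0918, 0.0219,0.0442,0.01,0,0,-0.152,0.0918, 0.015,0.047,0.02,0,0,-0.152,0.0918, 0.0077,0.0487,0.02,0,0,-0.152,0.0918, 0,0.0494,0.02,0,0,-0.152,0.0918, -0.0072,0.0488,0.008,0,0,-0.152,0.0918, 0,0,0,0,0,0,0.0918]' 40
python3 - <<'E'
from h import *
st=observe();c=cam("wrist",st);im=get_image("wrist")[:,:,::-1].copy()
print(st["position"],R.from_rotvec(st["ee_rot"]).as_matrix().round(3).tolist(),st["joints"].round(2))
print(w2px(c,[.498,.3,.05]))
cv2.imwrite("pics/w1.png",im)
E
```

```text
clock: 1.35
position: [0.3967, -0.0821, 0.2777]
ee_rot: [1.726, 2.625, -0.0]
force: [2.0, 0.0, -0.5]
width: 0.999
gripper_force: 0.0
clock: 2.48
position: [0.494, 0.3025, 0.1983]
ee_rot: [0.086, -3.138, -0.003]
force: [-0.4, -0.4, -0.3]
width: 1.003
gripper_force: 0.0
[0.49395773 0.30254054 0.1983266 ] [[-0.999, -0.055, -0.003], [-0.055, 0.999, 0.002], [0.003, 0.002, -1.0]] [-0.07  0.53 -0.83  1.69  0.43  1.11  0.6 ]
[316.98702939 189.5896338 ]
```

View pics/w1.png

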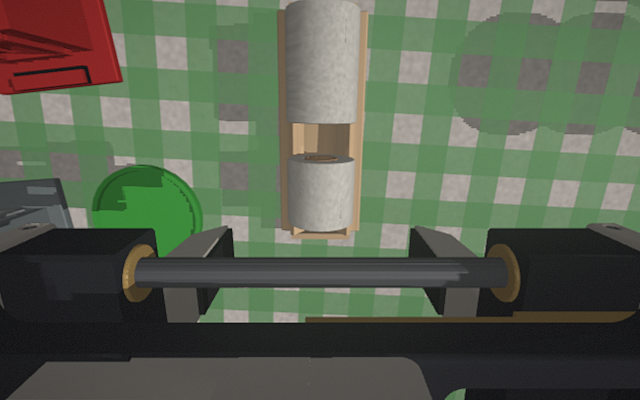

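Wrist view: the roll to take spans columns 287–355 and rows about 157–230, with its core at (320,157). The wide roll lies above it in the picture, and the trough is upright.

Run:
```python
from h import *
c=cam("wrist")
for q in[(321,231,.081),(321,161,.081),(320,157,.05),(287,195,.055),(355,195,.055),(321,122,.081),(278,30,.034),(368,30,.034),(280,230,.034),(360,230,.034)]: print(q,px2w(c,*q).round(4))
```

```text
(321, 231, 0.081) [0.5275 0.3027 0.081 ]
(321, 161, 0.081) [0.4666 0.2996 0.081 ]
(320, 157, 0.05) [0.4677 0.2988 0.05  ]
(287, 195, 0.055) [0.5037 0.2701 0.055 ]
(355, 195, 0.055) [0.5006 0.3328 0.055 ]
(321, 122, 0.081) [0.4354 0.298  0.081 ]
(278, 30, 0.034) [0.3606 0.2567 0.034 ]
(368, 30, 0.034) [0.3567 0.3352 0.034 ]
(280, 230, 0.034) [0.5466 0.2619 0.034 ]
(360, 230, 0.034) [0.5426 0.3433 0.034 ]
```

```bash
python3 -m pendant '[-0.003,-0.001,0.05,0,0,0,0.0918, 0,0,0.05,0,0,0,0.0918, 0,0,0.03,0,0,0,0.0918, 0,0,0.026,0,0,0,0.0918, 0,0,0,0,0,0,0.05, 0,0,0,0,0,0,0.05, 0,0,0,0,0,0,0.05, 0,0,0,0,0,0,0.05]' 40
python3 -m pendant '[0,0,0,0,0,0,0.05, 0,0,-0.02,0,0,0,0.05, 0,0,-0.04,0,0,0,0.05, 0,0,-0.06,0,0,0,0.05, 0,0,-0.04,0,0,0,0.05, 0,0,0,0,0,0,0.05]' 40
python3 - <<'E'
from h import *
plan([.5825,-.0292,.21],down(98.35),14)
E
```

```text
clock: 3.52
position: [0.4988, 0.3026, 0.0464]
ee_rot: [-0.078, 3.137, 0.012]
force: [-0.1, 9.5, 1.3]
width: 0.67
gripper_force: 40.0
clock: 4.28
position: [0.4994, 0.299, 0.2085]
ee_rot: [-0.074, 3.134, 0.005]
force: [-0.5, 0.3, -1.7]
width: 0.67
gripper_force: 40.0
-0.0048,-0.0237,-0.0001,0.0005,0.0002,0.1052
-0.0073,-0.0231,-0.0001,0.0005,0.0002,0.1052
-0.0097,-0.0222,-0.0001,0.0005,0.0002,0.1052
-0.0119,-0.021,-0.0001,0.0005,0.0002,0.1052
-0.0141,-0.0197,-0.0001,0.0005,0.0002,0.1052
-0.0161,-0.0181,-0.0001,0.0005,0.0002,0.1052
-0.0179,-0.0163,-0.0001,0.0005,0.0002,0.1052
-0.0195,-0.0143,-0.0001,0.0005,0.0002,0.1052
-0.0209,-0.0122,-0.0001,0.0005,0.0002,0.1052
-0.022,-0.0099,-0.0001,0.0005,0.0002,0.1052
-0.023,-0.0076,-0.0001,0.0005,0.0002,0.1052
-0.0236,-0.0051,-0.0001,0.0005,0.0002,0.1052
-0.024,-0.0026,-0.0001,0.0005,0.0002,0.1052
-0.0242,-0.0001,-0.0001,0.0005,0.0002,0.1052
max [0.024 0.024 0.    0.    0.    0.105]
```

Run:
```python
from h import *
plan([.5955,-.118,.22],down(98.35),14)
```

```text
-0.0054,-0.0301,-0.0009,0.0005,0.0002,0.1052
-0.0086,-0.0293,-0.0009,0.0005,0.0002,0.1052
-0.0116,-0.0283,-0.0008,0.0005,0.0002,0.1052
-0.0145,-0.0269,-0.0008,0.0005,0.0002,0.1052
-0.0173,-0.0252,-0.0008,0.0005,0.0002,0.1052
-0.0198,-0.0233,-0.0008,0.0005,0.0002,0.1052
-0.0221,-0.0211,-0.0008,0.0005,0.0002,0.1052
-0.0242,-0.0186,-0.0008,0.0005,0.0002,0.1052
-0.0261,-0.016,-0.0008,0.0005,0.0002,0.1052
-0.0276,-0.0132,-0.0008,0.0005,0.0002,0.1052
-0.0288,-0.0102,-0.0008,0.0005,0.0002,0.1052
-0.0297,-0.0071,-0.0008,0.0005,0.0002,0.1052
-0.0303,-0.0039,-0.0008,0.0005,0.0002,0.1052
-0.0306,-0.0007,-0.0008,0.0005,0.0002,0.1052
max [0.031 0.03  0.001 0.    0.    0.105]
```

```bash
python3 -m pendant '[-0.0054,-0.0301,-0.001,0,0,0.105,0.05, -0.0086,-0.0293,-0.001,0,0,0.105,0.05, -0.0116,-0.0283,-0.001,0,0,0.105,0.05, -0.0145,-0.0269,-0.001,0,0,0.105,0.05, -0.0173,-0.0252,-0.001,0,0,0.105,0.05, -0.0198,-0.0233,-0.001,0,0,0.105,0.05, -0.0221,-0.0211,-0.001,0,0,0.105,0.05, -0.0242,-0.0186,-0.001,0,0,0.105,0.05, -0.0261,-0.016,-0.001,0,0,0.105,0.05, -0.0276,-0.0132,-0.001,0,0,0.105,0.05]'
python3 -m pendant '[-0.0288,-0.0102,-0.001,0,0,0.105,0.05, -0.0297,-0.0071,-0.001,0,0,0.105,0.05, -0.0303,-0.0039,-0.001,0,0,0.105,0.05, -0.0306,-0.0007,-0.001,0,0,0.105,0.05, 0,0,0,0,0,0,0.05, 0,0,0,0,0,0,0.05]'
python3 - <<'E'
from h import *
st=observe();c=cam("wrist",st);im=get_image("wrist")[:,:,::-1].copy()
print(st["position"],R.from_rotvec(st["ee_rot"]).as_matrix().round(3).tolist(),st["joints"].round(2))
print(w2px(c,[.5825,-.0292,.072]))
cv2.imwrite("pics/w2.png",im)
cv2.imwrite("pics/w2b.png",cv2.resize(im[:300,170:570],(800,600),interpolation=cv2.INTER_CUBIC))
E
```

```text
clock: 5.52
position: [0.5675, -0.0019, 0.2137]
ee_rot: [-1.518, -2.75, 0.0]
force: [0.0, 0.1, -1.3]
width: 0.67
gripper_force: 40.0
clock: 6.28
position: [0.5949, -0.1188, 0.2176]
ee_rot: [-2.05, -2.379, -0.0]
force: [-0.5, 0.5, -1.4]
width: 0.672
gripper_force: 40.0
[ 0.59486487 -0.11880578  0.21759282] [[-0.148, 0.989, -0.0], [0.989, 0.148, 0.001], [0.001, -0.0, -1.0]] [ 0.4   0.46 -0.43  1.62  0.21  1.11  0.07]
[322.29042852  82.97913444]
```

View pics/w2b.png

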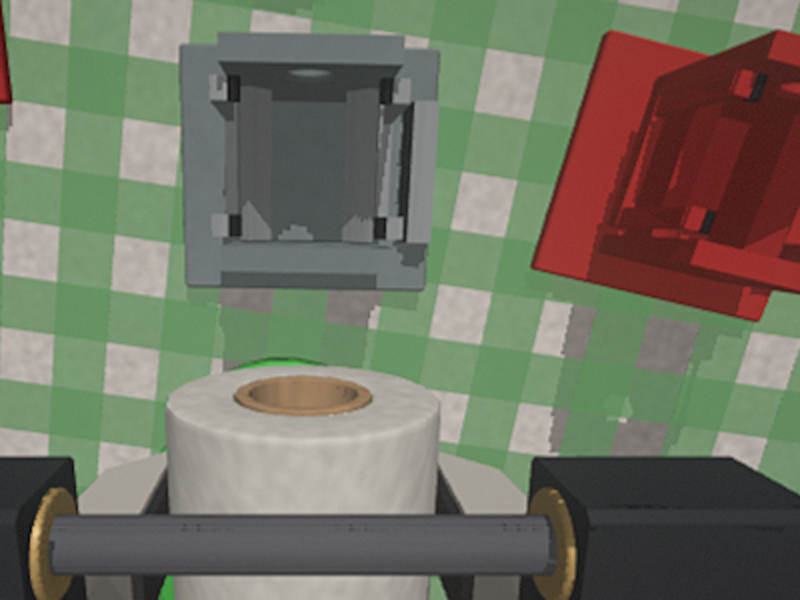

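Wrist view: the grey dispenser sits upright, with prongs in the crop at (220,88), (398,92), (222,225) and (392,228), and cheek tops at rows ~33–65 and ~240–272. The roll hangs straight in the fingers, core at (303,395).

Run:
```python
from h import *
st=observe();c=cam("wrist",st);Rt=R.from_rotvec(st["ee_rot"]).as_matrix()
def f(n,x,y,z):
    p=px2w(c,170+x/2,y/2,z);print(n,p.round(4),"tool",(Rt.T@(p-st["position"])).round(4));return p
for q in[(220,88),(398,92),(222,225),(392,228),(308,158)]: f("prong",*q,.088)
for q in[(218,33),(405,36),(220,62),(403,68),(212,240),(418,243)]: f("cheek",*q,.096)
for q in[(180,46),(438,50),(424,290),(188,287)]: f("base",*q,.01)
f("hole",310,72,.072)
# roll: front rim and core, height of axis ~ TCP-.004
f("core",303,395,.214);f("rollL",168,405,.214);f("rollR",439,405,.214)
f("roll face top",303,441,.245)
```

```text
prong [ 0.5454 -0.006   0.088 ] tool [ 0.1182 -0.0322  0.1297]
prong [0.6146 0.0029 0.088 ] tool [0.1167 0.0376 0.1297]
prong [ 0.5523 -0.0576  0.088 ] tool [ 0.0662 -0.033   0.1297]
prong [ 0.6218 -0.0483  0.088 ] tool [0.065  0.0371 0.1297]
prong [ 0.5834 -0.0265  0.088 ] tool [0.0923 0.0024 0.1297]
cheek [0.5436 0.0114 0.096 ] tool [ 0.1357 -0.0314  0.1217]
cheek [0.6128 0.0208 0.096 ] tool [0.1346 0.0384 0.1217]
cheek [0.5455 0.0017 0.096 ] tool [ 0.1258 -0.0309  0.1217]
cheek [0.6141 0.0099 0.096 ] tool [0.1237 0.0381 0.1217]
cheek [ 0.55   -0.0638  0.096 ] tool [ 0.0604 -0.0363  0.1217]
cheek [ 0.6322 -0.0526  0.096 ] tool [0.0592 0.0467 0.1217]
base [0.5126 0.0223 0.01  ] tool [ 0.151  -0.0604  0.2078]
base [0.6391 0.0394 0.01  ] tool [0.1491 0.0672 0.2077]
base [ 0.6554 -0.0775  0.01  ] tool [0.031  0.066  0.2077]
base [ 0.5289 -0.095   0.01  ] tool [ 0.0327 -0.0618  0.2077]
hole [0.5791 0.008  0.072 ] tool [0.127  0.0032 0.1457]
core [ 0.5909 -0.0903  0.214 ] tool [0.0282 0.0003 0.0037]
rollL [ 0.5591 -0.0976  0.214 ] tool [ 0.0257 -0.0323  0.0037]
rollR [ 0.6237 -0.0878  0.214 ] tool [0.0257 0.0331 0.0037]
roll face top [ 0.591 -0.091  0.245] tool [ 0.0275  0.0002 -0.0273]
```

```bash
python3 -m pendant '[0.047,0.0012,0,0,0,0.013,0.05, 0.047,0.0013,0,0,0,0,0.05, 0,0,0.03,0,0,0,0.05, 0,0,0.03,0,0,0,0.05, 0,0,0.02,0,0,0,0.05, 0,0,0,0,0,0,0.05, 0,0,0,0,0,0,0.05]' 55
python3 - <<'E'
from h import *
st=observe();Rt=R.from_rotvec(st["ee_rot"]).as_matrix();print(st["position"],Rt.round(3).tolist())
# wanted tcp
p=np.array([0.59486487,-0.11880578,0]);R0=np.array([[-.148,.989,0],[.989,.148,0],[0,0,-1]])
print("err tool",Rt.T@(p+R0@np.array([.0938,.0028,0])-st["position"]))
E
```

```text
clock: 7.2
position: [0.5846, -0.0248, 0.1387]
ee_rot: [2.064, 2.367, 0.002]
force: [0.1, 0.2, -1.5]
width: 0.67
gripper_force: 55.0
[ 0.58463388 -0.02484103  0.13867688] [[-0.136, 0.991, 0.001], [0.991, 0.136, 0.0], [0.0, 0.001, -1.0]]
err tool [-0.00067696 -0.00115408  0.13867544]
```

```bash
python3 -m pendant '[-0.0005,-0.001,0.015,0,0,0,0.05, 0,0,0.01,0,0,0,0.05, 0,0,0.006,0,0,0,0.05, 0,0,0.006,0,0,0,0.05, 0,0,0.006,0,0,0,0.05, 0,0,0.006,0,0,0,0.05]' 55
python3 -m pendant '[0,0,0.005,0,0,0,0.05, 0,0,0.005,0,0,0,0.05, 0,0,0.004,0,0,0,0.05, 0,0,0.004,0,0,0,0.05]' 55
```

```text
clock: 7.95
position: [0.5846, -0.0259, 0.0898]
ee_rot: [2.064, 2.365, 0.003]
force: [-0.6, 0.1, 8.0]
width: 0.671
gripper_force: 55.0
clock: 8.45
position: [0.583, -0.0261, 0.0702]
ee_rot: [-2.065, -2.367, 0.0]
force: [0.6, 0.3, -2.1]
width: 0.67
gripper_force: 55.0
```

```bash
python3 -m pendant '[0,0,0.002,0,0,0,0.05, 0,0,0.002,0,0,0,0.05, 0,0,0,0,0,0,0.05]' 55
```

```text
clock: 8.82
position: [0.5836, -0.0261, 0.0678]
ee_rot: [2.065, 2.366, 0.001]
force: [-1.4, -0.5, 9.5]
width: 0.667
gripper_force: 55.0
```

```bash
python3 -m pendant '[0,0,0,0,0,0,0.074, 0,0,0,0,0,0,0.074, 0,0,0,0,0,0,0.074, 0,0,-0.01,0,0,0,0.074, 0,0,-0.03,0,0,0,0.074, 0,0,-0.05,0,0,0,0.074, 0,0,-0.055,0,0,0,0.074, -0.045,0,0,0,0,0,0.074, -0.045,0,0,0,0,0,0.074, 0,0,0,0,0,0,0.0918]' 55
python3 - <<'E'
from h import *
st=observe();c=cam("wrist",st);im=get_image("wrist")[:,:,::-1].copy()
print(st["position"],R.from_rotvec(st["ee_rot"]).as_matrix().round(3).tolist(),st["joints"].round(2))
cv2.imwrite("pics/w3.png",cv2.resize(im[:200,220:420],(800,800),interpolation=cv2.INTER_CUBIC)[:600])
np.save("w3st.npy",np.r_[st["position"],st["ee_rot"]])
E
```

```text
clock: 10.07
position: [0.5952, -0.1205, 0.2121]
ee_rot: [2.072, 2.359, -0.003]
force: [0.6, 0.6, -0.3]
width: 0.868
gripper_force: 0.0
[ 0.59521469 -0.12045122  0.21207426] [[-0.129, 0.992, 0.0], [0.992, 0.129, -0.002], [-0.002, -0.0, -1.0]] [ 0.4   0.47 -0.42  1.62  0.21  1.1   0.05]
```

View pics/w3.png

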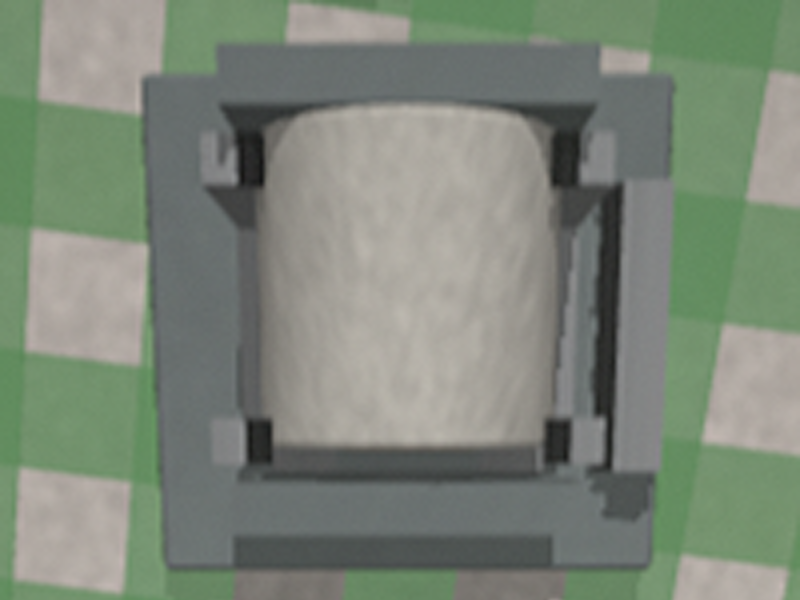

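The roll is seated between cheeks and under the jaws (crop columns 262–553, rows 100–446). Next I'll work out the axis, then the spindle approach.

Run:
```python
from h import *
a=np.load("w3st.npy");st=dict(position=a[:3],ee_rot=a[3:]);c=cam("wrist",st)
f=lambda x,y,z:px2w(c,220+x/4,y/4,z)
base=[f(143,76,.01),f(672,76,.01),f(650,568,.01),f(168,568,.01)]
pr=[f(201,158,.088),f(612,158,.088),f(212,442,.088),f(604,442,.088)]
ch=[f(217,45,.096),f(600,43,.096),f(235,536,.096),f(553,536,.096)]
for n,k in(("base",base),("prong",pr)):print(n,np.mean(k,0).round(4))
ya=(base[0]+base[1]-base[2]-base[3]);print("yaw y",np.degrees(np.arctan2(ya[1],ya[0])))
xa=(base[1]+base[2]-base[0]-base[3]);print("yaw x",np.degrees(np.arctan2(xa[1],xa[0])))
ya=pr[0]+pr[1]-pr[2]-pr[3];print("yaw y prong",np.degrees(np.arctan2(ya[1],ya[0])))
print("cheek far outer",((ch[0]+ch[1])/2).round(4),"near outer",((ch[2]+ch[3])/2).round(4))
print("roll far",f(410,102,.103).round(4),"near",f(410,446,.103).round(4),"sides",f(262,280,.08).round(4),f(553,280,.08).round(4))
# spindle approach: view pose with tool tilted 35
ps=-44;u=np.array([np.cos(np.radians(ps))*np.cos(np.radians(35)),np.sin(np.radians(ps))*np.cos(np.radians(35)),np.sin(np.radians(35))])
z=np.array([np.cos(np.radians(ps))*np.sin(np.radians(35)),np.sin(np.radians(ps))*np.sin(np.radians(35)),-np.cos(np.radians(35))])
Rg=np.c_[u,np.cross(z,u),z];h=px2w(cam("top"),453.5,220,.116);print("handle",h)
t=h-.13*z;print(t);plan(t,Rg,20)
```

```text
base [ 0.5841 -0.0277  0.01  ]
prong [ 0.5837 -0.0274  0.088 ]
yaw y 97.632656519637
yaw x 7.389546042969077
yaw y prong 97.75767170475916
cheek far outer [0.5782 0.016  0.096 ] near outer [ 0.5868 -0.0717  0.096 ]
roll far [0.5799 0.005  0.103 ] near [ 0.5876 -0.054   0.103 ] sides [ 0.554 -0.026  0.08 ] [ 0.6121 -0.0185  0.08  ]
handle [ 0.512843   -0.35035148  0.116     ]
[ 0.45920548 -0.29855432  0.22248977]
-0.0081,-0.0079,-0.0005,-0.0374,0.0131,0.1187
-0.009,-0.0069,-0.0009,-0.0374,0.0131,0.1187
-0.0097,-0.0057,-0.0013,-0.0374,0.0131,0.1187
-0.0103,-0.0045,-0.0016,-0.0374,0.0131,0.1187
-0.0107,-0.0032,-0.0019,-0.0374,0.0131,0.1187
-0.011,-0.0018,-0.0021,-0.0374,0.0131,0.1187
-0.0111,-0.0004,-0.0023,-0.0374,0.0131,0.1187
-0.011,0.001,-0.0024,-0.0374,0.0131,0.1187
-0.0108,0.0024,-0.0025,-0.0374,0.0131,0.1187
-0.0104,0.0037,-0.0025,-0.0374,0.0131,0.1187
-0.0099,0.005,-0.0025,-0.0374,0.0131,0.1187
-0.0092,0.0062,-0.0024,-0.0374,0.0131,0.1187
-0.0083,0.0074,-0.0023,-0.0374,0.0131,0.1187
-0.0074,0.0084,-0.0021,-0.0374,0.0131,0.1187
-0.0063,0.0093,-0.0018,-0.0374,0.0131,0.1187
-0.0051,0.01,-0.0016,-0.0374,0.0131,0.1187
-0.0039,0.0106,-0.0012,-0.0374,0.0131,0.1187
-0.0026,0.011,-0.0009,-0.0374,0.0131,0.1187
-0.0012,0.0113,-0.0005,-0.0374,0.0131,0.1187
0.0001,0.0113,-0.0001,-0.0374,0.0131,0.1187
max [0.011 0.011 0.003 0.037 0.013 0.119]
```

```bash
python3 -m pendant '[-0.008,-0.008,-0.0005,-0.0374,0.013,0.119,0.06, -0.009,-0.007,-0.001,-0.0374,0.013,0.119,0.06, -0.0097,-0.0057,-0.0013,-0.0374,0.013,0.119,0.06, -0.0103,-0.0045,-0.0016,-0.0374,0.013,0.119,0.06, -0.0107,-0.0032,-0.002,-0.0374,0.013,0.119,0.06, -0.011,-0.002,-0.002,-0.0374,0.013,0.119,0.06, -0.011,0,-0.0023,-0.0374,0.013,0.119,0.06, -0.011,0.001,-0.0024,-0.0374,0.013,0.119,0.06, -0.011,0.0024,-0.0025,-0.0374,0.013,0.119,0.06, -0.0104,0.0037,-0.0025,-0.0374,0.013,0.119,0.06]'
python3 -m pendant '[-0.01,0.005,-0.0025,-0.0374,0.013,0.119,0.06, -0.009,0.006,-0.0024,-0.0374,0.013,0.119,0.06, -0.008,0.0074,-0.0023,-0.0374,0.013,0.119,0.06, -0.0074,0.0084,-0.002,-0.0374,0.013,0.119,0.06, -0.0063,0.0093,-0.0018,-0.0374,0.013,0.119,0.06, -0.005,0.01,-0.0016,-0.0374,0.013,0.119,0.06, -0.004,0.0106,-0.0012,-0.0374,0.013,0.119,0.06, -0.0026,0.011,-0.001,-0.0374,0.013,0.119,0.06, -0.0012,0.0113,-0.0005,-0.0374,0.013,0.119,0.06, 0,0.0113,0,-0.0374,0.013,0.119,0.06]'
python3 -m pendant '[0,0,0,0,0,0,0.06]'
python3 - <<'E'
from h import *
st=observe();c=cam("wrist",st);im=get_image("wrist")[:,:,::-1].copy()
print(st["position"],R.from_rotvec(st["ee_rot"]).as_matrix().round(3).tolist(),st["joints"].round(2))
print(w2px(c,[.5128,-.350,.116]))
cv2.imwrite("pics/w4.png",im)
np.save("w4st.npy",np.r_[st["position"],st["ee_rot"]])
E
```

```text
clock: 11.38
position: [0.5276, -0.2049, 0.2175]
ee_rot: [2.866, 0.732, 0.52]
force: [0.0, -0.1, -0.3]
width: 0.653
gripper_force: 0.0
clock: 12.62
position: [0.4612, -0.2942, 0.2222]
ee_rot: [2.612, -1.019, 0.814]
force: [-1.0, -0.3, -0.1]
width: 0.652
gripper_force: 0.0
clock: 12.75
position: [0.4625, -0.2923, 0.2221]
ee_rot: [2.617, -1.008, 0.813]
force: [0.2, -0.1, 1.0]
width: 0.654
gripper_force: 0.0
[ 0.46253462 -0.29229695  0.22211286] [[0.611, -0.673, 0.417], [-0.55, -0.74, -0.387], [0.569, 0.008, -0.822]] [-0.2   0.07  0.54  2.33  0.8   0.27 -2.7 ]
[330.38951362 186.69218009]
```

View pics/w4.png

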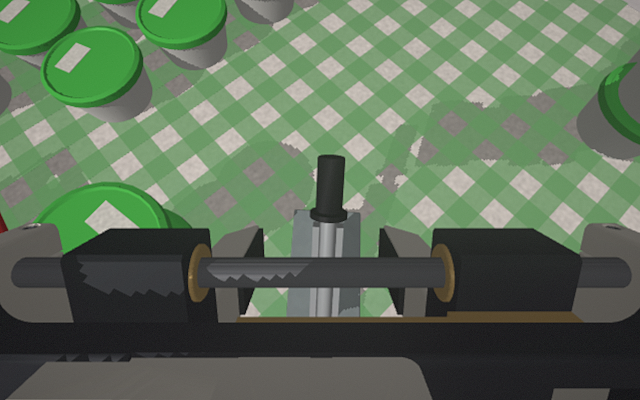

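Wrist view: the handle runs from (330,157) to the collar at (328,215). The spindle is vertical in the picture, so the tool is aligned with it. j7 is near its limit but moves off it from here.

Run:
```python
from h import *
a=np.load("w4st.npy");st=dict(position=a[:3],ee_rot=a[3:]);c=cam("wrist",st);Rt=R.from_rotvec(a[3:]).as_matrix()
for n,u,v,z in(("handle",329.7,187,.116),("collar outer",328.5,211,.100),("end",330.5,158,.13)):
    p=px2w(c,u,v,z);print(n,p.round(4),(Rt.T@(p-a[:3])).round(4))
s=observe();print(Rt.T@(s["position"]-a[:3]))
```

```text
handle [ 0.513  -0.3494  0.116 ] [0.0018 0.0075 0.1304]
collar outer [ 0.5008 -0.3373  0.1   ] [-0.0214  0.0067  0.1338]
end [ 0.5285 -0.364   0.13  ] [0.0273 0.008  0.131 ]
[1.65605201e-04 5.72491147e-06 3.94232853e-05]
```

```bash
python3 -m pendant '[-0.005,0.0075,0.03,0,0,0,0.06, 0,0,0.04,0,0,0,0.06, 0,0,0.03,0,0,0,0.06, 0,0,0.02,0,0,0,0.06, 0,0,0.018,0,0,0,0.06, 0,0,0,0,0,0,0.06]' 60
python3 - <<'E'
from h import *
a=np.load("w4st.npy");Rt=R.from_rotvec(a[3:]).as_matrix();s=observe();Rn=R.from_rotvec(s["ee_rot"]).as_matrix()
print("moved tool",Rt.T@(s["position"]-a[:3]),s["joints"].round(2),s["force"])
print("handle in tool now",Rn.T@(np.array([.513,-.3494,.116])-s["position"]),"collar",Rn.T@(np.array([.5008,-.3373,.1])-s["position"]),"end",Rn.T@(np.array([.5285,-.364,.13])-s["position"]))
E
```

```text
clock: 13.55
position: [0.5172, -0.3544, 0.1361]
ee_rot: [2.643, -1.026, 0.737]
force: [-0.5, -0.3, 0.9]
width: 0.656
gripper_force: 0.0
moved tool [0.01855181 0.00853461 0.11758962] [ 0.21  0.36  0.25  2.19  0.88  0.12 -2.74] [-0.49113991 -0.29288085  0.88147779]
handle in tool now [-0.01595925 -0.00114494  0.01372198] collar [-0.03895421 -0.00202831  0.01838043] end [ 0.00950752 -0.00069214  0.01291644]
```

The arm ran into its j6/j7 limits at the full 35° tilt. I'll back off and take the handle with a milder 18° tilt instead. The finger line stays square to the axis, and I'll make up the remaining 17° when levelling.

```bash
cat >> h.py <<'E'
def tilt(yaw,t): # tool x toward yaw and up by t deg, z down and outward
    a,t=np.radians(yaw),np.radians(t);u=np.array([np.cos(a)*np.cos(t),np.sin(a)*np.cos(t),np.sin(t)])
    z=np.array([np.cos(a)*np.sin(t),np.sin(a)*np.sin(t),-np.cos(t)]);return np.c_[u,np.cross(z,u),z]
E
python3 - <<'E'
from h import *
s=observe();Rn=R.from_rotvec(s["ee_rot"]).as_matrix();print(Rn.round(3),s["joints"].round(2))
T=tilt(-44,35);n=-T[:,2];H=np.array([.513,-.3494,.116])
Rg=tilt(-44,18)
g=H+.07*n;tcp=g+.008*Rg[:,2];print(tcp);plan(tcp,Rg,6)
E
```

```text
[[ 0.633 -0.678  0.375]
 [-0.572 -0.735 -0.364]
 [ 0.522  0.016 -0.852]] [ 0.21  0.36  0.25  2.19  0.88  0.12 -2.74]
[ 0.48589656 -0.32322651  0.16573219]
-0.0037,-0.0002,-0.0081,0.0008,-0.0393,0.0046
-0.004,-0.0002,-0.0079,0.0008,-0.0393,0.0046
-0.0043,-0.0002,-0.0077,0.0008,-0.0393,0.0046
-0.0046,-0.0002,-0.0076,0.0008,-0.0393,0.0046
-0.0049,-0.0001,-0.0074,0.0008,-0.0393,0.0046
-0.0052,-0.0001,-0.0072,0.0008,-0.0393,0.0046
max [0.005 0.    0.008 0.001 0.039 0.005]
```

```bash
python3 -m pendant '[-0.0037,0,-0.008,0,-0.04,0.0046,0.06, -0.004,0,-0.008,0,-0.04,0.0046,0.06, -0.0043,0,-0.0077,0,-0.04,0.0046,0.06, -0.0046,0,-0.0076,0,-0.04,0.0046,0.06, -0.005,0,-0.0074,0,-0.04,0.0046,0.06, -0.005,0,-0.0072,0,-0.04,0.0046,0.06, 0,0,0,0,0,0,0.06]'
python3 - <<'E'
from h import *
s=observe();Rn=R.from_rotvec(s["ee_rot"]).as_matrix();print(Rn.round(3),s["joints"].round(2))
H=np.array([.513,-.3494,.116]);Rg=tilt(-44,18);u=tilt(-44,35)[:,0]
g=H-.004*u;tcp=g+.008*Rg[:,2];print("pos err mm",(s["position"]-[.4859,-.3232,.1657])*1000);plan(tcp,Rg,6)
E
```

```text
clock: 14.42
position: [0.4856, -0.3234, 0.1677]
ee_rot: [2.771, -1.121, 0.435]
force: [0.8, -0.6, 0.1]
width: 0.655
gripper_force: 0.0
[[ 0.684 -0.696  0.219]
 [-0.661 -0.718 -0.217]
 [ 0.308  0.004 -0.951]] [ 0.66  0.32 -0.29  2.02  0.39  0.56 -2.24]
pos err mm [-0.34370897 -0.21306433  2.01661492]
0.0027,-0.0001,0.0117,0.0007,0.0002,-0.
0.0027,-0.0001,0.0117,0.0007,0.0002,-0.
0.0027,-0.0001,0.0117,0.0007,0.0002,-0.
0.0027,-0.0001,0.0117,0.0007,0.0002,-0.
0.0027,-0.0001,0.0117,0.0007,0.0002,-0.
0.0027,-0.0001,0.0117,0.0007,0.0002,-0.
max [0.003 0.    0.012 0.001 0.    0.   ]
```

```bash
python3 -m pendant '[0.0027,0,0.0117,0,0,0,0.06, 0.0027,0,0.0117,0,0,0,0.06, 0.0027,0,0.0117,0,0,0,0.06, 0.0027,0,0.0117,0,0,0,0.06, 0.0027,0,0.0117,0,0,0,0.06, 0.0027,0,0.0117,0,0,0,0.06, 0,0,0,0,0,0,0.06]' 60
python3 - <<'E'
from h import *
st=observe();c=cam("wrist",st);im=get_image("wrist")[:,:,::-1].copy()
Rn=R.from_rotvec(st["ee_rot"]).as_matrix();print(st["joints"].round(2),"handle in tool",Rn.T@(np.array([.513,-.3494,.116])-st["position"]))
cv2.imwrite("pics/w5.png",im[100:350,160:480])
E
```

```text
clock: 15.3
position: [0.5114, -0.3495, 0.1036]
ee_rot: [2.771, -1.122, 0.43]
force: [-0.5, 1.1, 0.4]
width: 0.655
gripper_force: 0.0
[ 0.62  0.45 -0.22  2.    0.48  0.45 -2.31] handle in tool [ 0.00481409 -0.00112428 -0.01145169]
```

View pics/w5.png

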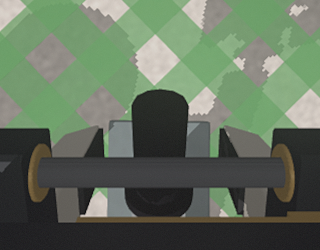

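The handle sits centred between the fingers, at crop columns 133–190. Now I'll grip and lift square to the channel.

```bash
python3 -m pendant '[0,0,0,0,0,0,0.01, 0,0,0,0,0,0,0.01, 0,0,0,0,0,0,0.01, 0,0,0,0,0,0,0.01]' 60
python3 -m pendant '[-0.0015,0,-0.005,0,0,0,0.01, -0.003,0,-0.01,0,0,0,0.01, -0.0058,0,-0.019,0,0,0,0.01, -0.0058,0,-0.019,0,0,0,0.01, -0.0058,0,-0.019,0,0,0,0.01, 0,0,-0.05,0,0,0,0.01, 0,0,-0.05,0,0,0,0.01, 0,0,0,0,0,0,0.01]' 60
python3 - <<'E'
from h import *
s=observe();print(s["joints"].round(2),s["force"],s["ft_torque"])
# intermediate: level spindle tool attitude: spindle handle toward dispenser +y (yaw 97.6), tool x pitched up so spindle is level: tilt=-17
d=np.radians(97.6);y=np.array([np.cos(d),np.sin(d),0]);A=np.array([.584,-.0275,.072])
Rg=tilt(97.6,-17)
H=A+y*(.074+.125);H[2]=.16;tcp=H-.004*y+.0115*Rg[:,2]*1
print(H,tcp);plan(tcp+[0,0,.1],Rg,20)
E
```

```text
clock: 15.85
position: [0.5116, -0.3495, 0.1049]
ee_rot: [2.771, -1.121, 0.432]
force: [0.7, 0.5, 0.8]
width: 0.268
gripper_force: 0.5
clock: 16.85
position: [0.4605, -0.2973, 0.2668]
ee_rot: [2.768, -1.12, 0.443]
force: [0.5, -0.3, -2.7]
width: 0.244
gripper_force: 59.9
[ 0.72  0.15 -0.36  1.96  0.26  0.76 -2.13] [ 0.53613682 -0.32470498 -2.66033781] [0.32584503 0.31563364 0.01355787]
[0.55768098 0.16975189 0.16      ] [0.55865469 0.16245429 0.1490025 ]
-0.0121,-0.0199,-0.0031,0.0015,-0.0129,-0.1245
-0.0096,-0.0213,-0.003,0.0015,-0.0129,-0.1245
-0.0069,-0.0223,-0.0028,0.0015,-0.0129,-0.1245
-0.0041,-0.023,-0.0027,0.0015,-0.0129,-0.1245
-0.0012,-0.0233,-0.0027,0.0015,-0.0129,-0.1245
0.0016,-0.0233,-0.0026,0.0015,-0.0129,-0.1245
0.0045,-0.0229,-0.0026,0.0015,-0.0129,-0.1245
0.0073,-0.0222,-0.0027,0.0015,-0.0129,-0.1245
0.0099,-0.0211,-0.0027,0.0015,-0.0129,-0.1245
0.0125,-0.0197,-0.0029,0.0015,-0.0129,-0.1245
0.0148,-0.0181,-0.003,0.0015,-0.0129,-0.1245
0.0169,-0.0161,-0.0032,0.0015,-0.0129,-0.1245
0.0187,-0.0139,-0.0034,0.0015,-0.0129,-0.1245
0.0202,-0.0115,-0.0036,0.0015,-0.0129,-0.1245
0.0214,-0.0089,-0.0039,0.0015,-0.0129,-0.1245
0.0223,-0.0061,-0.0042,0.0015,-0.0129,-0.1245
0.0229,-0.0033,-0.0044,0.0015,-0.0129,-0.1245
0.023,-0.0005,-0.0047,0.0015,-0.0129,-0.1245
0.0229,0.0024,-0.005,0.0015,-0.0129,-0.1245
0.0223,0.0052,-0.0053,0.0015,-0.0129,-0.1245
max [0.023 0.023 0.005 0.001 0.013 0.125]
```

```bash
python3 -m pendant '[-0.0121,-0.0199,-0.003,0.0015,-0.013,-0.1245,0.01, -0.0096,-0.0213,-0.003,0.0015,-0.013,-0.1245,0.01, -0.0069,-0.0223,-0.0028,0.0015,-0.013,-0.1245,0.01, -0.004,-0.023,-0.0027,0.0015,-0.013,-0.1245,0.01, -0.0012,-0.0233,-0.0027,0.0015,-0.013,-0.1245,0.01, 0.0016,-0.0233,-0.0026,0.0015,-0.013,-0.1245,0.01, 0.0045,-0.023,-0.0026,0.0015,-0.013,-0.1245,0.01, 0.0073,-0.0222,-0.0027,0.0015,-0.013,-0.1245,0.01, 0.01,-0.021,-0.0027,0.0015,-0.013,-0.1245,0.01, 0.0125,-0.0197,-0.003,0.0015,-0.013,-0.1245,0.01]' 60
python3 -m pendant '[0.0148,-0.018,-0.003,0.0015,-0.013,-0.1245,0.01, 0.017,-0.016,-0.0032,0.0015,-0.013,-0.1245,0.01, 0.0187,-0.014,-0.0034,0.0015,-0.013,-0.1245,0.01, 0.02,-0.0115,-0.0036,0.0015,-0.013,-0.1245,0.01, 0.0214,-0.009,-0.004,0.0015,-0.013,-0.1245,0.01, 0.0223,-0.006,-0.0042,0.0015,-0.013,-0.1245,0.01, 0.023,-0.0033,-0.0044,0.0015,-0.013,-0.1245,0.01, 0.023,-0.0005,-0.0047,0.0015,-0.013,-0.1245,0.01, 0.023,0.0024,-0.005,0.0015,-0.013,-0.1245,0.01, 0.0223,0.005,-0.0053,0.0015,-0.013,-0.1245,0.01]' 60
python3 -m pendant '[0,0,0,0,0,0,0.01, 0,0,0,0,0,0,0.01]' 60
python3 - <<'E'
from h import *
st=observe();print(st["joints"].round(2),st["position"],R.from_rotvec(st["ee_rot"]).as_matrix().round(3).tolist())
s=get_image("side")[:,:,::-1].copy();t=get_image("top")[:,:,::-1].copy()
d=np.radians(97.6);y=np.array([np.cos(d),np.sin(d),0]);A=np.array([.584,-.0275,.072])
H=A+y*.199;H[2]=.26
print("side px: collar,tip expected",w2px(cam("side"),H-y*.03),w2px(cam("side"),H-y*.14),"top",w2px(cam("top"),H-y*.03),w2px(cam("top"),H-y*.14))
o=np.zeros((600,800,3),np.uint8)
a=cv2.resize(s[90:290,200:400],(600,600),interpolation=cv2.INTER_CUBIC)[:, :400];o[:,:400]=a
o[:400,400:]=cv2.resize(t[140:240,240:340],(400,400),interpolation=cv2.INTER_CUBIC);cv2.imwrite("pics/s6.png",o)
cv2.imwrite("pics/side6.png",s);cv2.imwrite("pics/top6.png",t);cv2.imwrite("pics/w6.png",get_image("wrist")[:,:,::-1])
E
```

```text
clock: 18.1
position: [0.5082, -0.0673, 0.253]
ee_rot: [2.852, 0.686, 0.077]
force: [1.1, -0.1, -1.6]
width: 0.244
gripper_force: 59.9
clock: 19.35
position: [0.5578, 0.1624, 0.2445]
ee_rot: [1.915, 2.195, -0.293]
force: [-0.2, 1.1, -1.6]
width: 0.246
gripper_force: 59.9
clock: 19.6
position: [0.5577, 0.1613, 0.2447]
ee_rot: [1.921, 2.19, -0.292]
force: [0.4, -0.3, -1.9]
width: 0.247
gripper_force: 59.9
[ 0.04  0.57 -0.88  1.58  0.65  1.44 -0.85] [0.55772817 0.16130654 0.24469673] [[-0.126, 0.992, 0.03], [0.949, 0.129, -0.287], [-0.288, -0.008, -0.957]]
side px: collar,tip expected [285.49248487 171.19088666] [301.86320537 150.48289216] top [252.57763488 198.18224781] [300.557953   190.82535064]
```

View pics/s6.png

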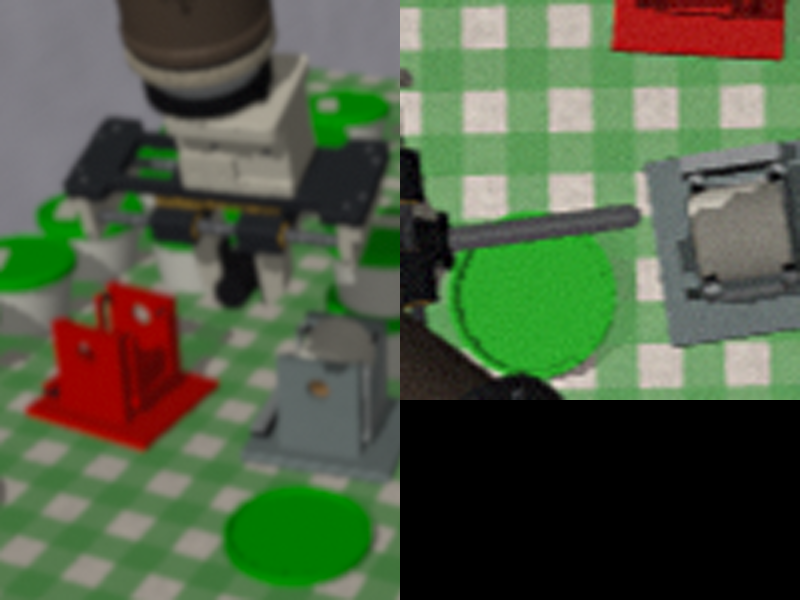

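Side view: the gripper holds the spindle end-on, and the roll's core shows through the hole at (306,219). Top view: the rod runs from (254,199) to its tip at (300,193), a little nearer the robot than planned. I'll fit its line numerically.

Run:
```python
from h import *
t=cv2.imread("pics/top6.png").astype(int);c=cam("top")
pts=[]
for u in range(257,293):
    col=t[188:206,u];sat=col.max(1)-col.min(1);w=np.clip(45-sat,0,45)*(np.arange(188,206)>0)
    pts.append((u,(w*np.arange(188,206)).sum()/w.sum(),w.sum()))
pts=np.array(pts);print(pts[::5].round(2).tolist())
k=np.polyfit(pts[:,0],pts[:,1],1);print(k)
z=.2557
a=px2w(c,254,np.polyval(k,254),z);b=px2w(c,300,np.polyval(k,300),z)
print(a,b,"rod yaw",np.degrees(np.arctan2(b[1]-a[1],b[0]-a[0])),"want -82.4")
d=np.radians(97.6);y=np.array([np.cos(d),np.sin(d),0]);x=np.array([np.sin(d),-np.cos(d),0]);A=np.array([.584,-.0275,z])
for p in(a,b):print("axial",(p-A)@y,"lateral",(p-A)@x)
# calibration check on axis: dispenser prongs / cheek in top image, from top0
t0=cv2.imread("pics/top6.png");print(w2px(c,A*[1,1,0]+[0,0,.01]))
s=observe();tc=s["position"];print("tcp lateral",(tc-A)@x,"axial",(tc-A)@y)
```

```text
[[257.0, 195.44, 400.0], [262.0, 194.83, 409.0], [267.0, 197.33, 245.0], [272.0, 196.96, 205.0], [277.0, 194.18, 301.0], [282.0, 193.49, 371.0], [287.0, 193.1, 340.0], [292.0, 194.04, 248.0]]
[-7.26380436e-02  2.14945725e+02]
[0.56597533 0.13733329 0.2557    ] [0.5714542  0.03251076 0.2557    ] rod yaw -87.00798251593399 want -82.4
axial 0.16576919500569595 lateral 0.003933918028541997
axial 0.061142856333565254 lateral -0.004498788496607188
[325.50050051 199.65560034]
tcp lateral -0.0008566305908763714 axial 0.1901561902185002
```

```bash
cat >> h.py <<'E'
AX=np.array([.584,-.0275,.072]);_d=np.radians(97.6);YA=np.array([np.cos(_d),np.sin(_d),0]);XA=np.array([np.sin(_d),-np.cos(_d),0])
RG=R.from_rotvec([2.771,-1.121,.432]).as_matrix();U=-tilt(-44,35)[:,0]
HT=RG.T@(np.array([.513,-.3494,.116])-[.5116,-.3495,.1049]);DT=RG.T@U
HT[1]=0;DT[1]=0;DT/=np.linalg.norm(DT)
def spindle(s):
    Rn=R.from_rotvec(s["ee_rot"]).as_matrix();return s["position"]+Rn@HT,Rn@DT,Rn
def report(s):
    H,D,Rn=spindle(s);tip=H+.14*D
    for n,p in(("H",H),("tip",tip)):print(n,"axial %.4f lat %.4f z %.4f"%((p-AX)@YA,(p-AX)@XA,p[2]))
    return H,D,Rn
def rodline(img,bg,z,u0,u1,v0,v1):
    t=img.astype(int);b=bg.astype(int);P=[]
    for u in range(u0,u1):
        col=t[v0:v1,u];df=np.abs(col-b[v0:v1,u]).max(1);sat=col.max(1)-col.min(1)
        w=np.where((sat<40)&(df>25),1.,0)
        P.append((u,(w*np.arange(v0,v1)).sum()/w.sum() if w.sum() else np.nan,w.sum()))
    return np.array(P)
E
python3 - <<'E'
from h import *
print("HT",HT,"DT",DT);s=observe();H,D,Rn=report(s)
P=rodline(cv2.imread("pics/top6.png"),cv2.imread("pics/top0.png"),0,252,306,182,212);print(P[::2].round(1).tolist())
g=AX+YA*.196;Rg=tilt(97.6,np.degrees(np.arctan2(DT[2],DT[0]))-180 if 0 else -np.degrees(np.arctan2(DT[2],-DT[0])))
tcp=g-Rg@HT;plan(tcp,Rg,6)
E
```

```text
HT [ 0.00429398  0.         -0.01028431] DT [-0.95551108  0.          0.29495521]
H axial 0.1972 lat -0.0008 z 0.2538
tip axial 0.0572 lat -0.0013 z 0.2529
[[252.0, 201.0, 11.0], [254.0, 199.5, 6.0], [256.0, 192.1, 15.0], [258.0, 192.4, 17.0], [260.0, 192.4, 17.0], [262.0, 192.8, 16.0], [264.0, 191.9, 13.0], [266.0, 192.7, 13.0], [268.0, 197.5, 6.0], [270.0, 197.0, 5.0], [272.0, 197.0, 5.0], [274.0, 196.5, 6.0], [276.0, 196.5, 6.0], [278.0, 190.5, 14.0], [280.0, 190.3, 15.0], [282.0, 190.4, 15.0], [284.0, 190.4, 15.0], [286.0, 190.5, 14.0], [288.0, 190.5, 14.0], [290.0, 194.5, 6.0], [292.0, 194.5, 6.0], [294.0, 194.0, 5.0], [296.0, 193.5, 6.0], [298.0, 191.0, 7.0], [300.0, 197.5, 16.0], [302.0, 198.2, 14.0], [304.0, 201.1, 9.0]]
0.0085,0.0004,0.0291,-0.0013,-0.0011,-0.0003
0.0086,0.0003,0.0291,-0.0013,-0.0011,-0.0003
0.0086,0.0003,0.029,-0.0013,-0.0011,-0.0003
0.0086,0.0003,0.029,-0.0013,-0.0011,-0.0003
0.0087,0.0002,0.029,-0.0013,-0.0011,-0.0003
0.0087,0.0002,0.029,-0.0013,-0.0011,-0.0003
max [0.009 0.    0.029 0.001 0.001 0.   ]
```

```bash
python3 -m pendant '[0.0085,0.0003,0.029,-0.0013,-0.001,0,0.01, 0.0086,0.0003,0.029,-0.0013,-0.001,0,0.01, 0.0086,0.0003,0.029,-0.0013,-0.001,0,0.01, 0.0086,0.0003,0.029,-0.0013,-0.001,0,0.01, 0.0087,0.0002,0.029,-0.0013,-0.001,0,0.01, 0.0087,0.0002,0.029,-0.0013,-0.001,0,0.01, 0,0,0,0,0,0,0.01, 0,0,0,0,0,0,0.01]' 60
python3 - <<'E'
from h import *
c=cam("top")
H,D=AX+YA*.1972-XA*.0008,None;H[2]=.2538;tip=AX+YA*.0572-XA*.0013;tip[2]=.2529
k=[w2px(c,H+(tip-H)*f) for f in(.25,1)];sl=(k[1]-k[0]);print("old pred at u=254,275,296",[k[0][1]+(u-k[0][0])*sl[1]/sl[0] for u in(254,275,296)])
s=observe();H,D,Rn=report(s);im=get_image("top")[:,:,::-1];cv2.imwrite("pics/top7.png",im);sd=get_image("side")[:,:,::-1];cv2.imwrite("pics/side7.png",sd)
P=rodline(im,cv2.imread("pics/top0.png"),0,250,312,185,220);print(P.round(1).tolist())
for f in(.03,.06,.09,.12,.14):print(w2px(c,H+D*f).round(1))
E
```

```text
clock: 20.75
position: [0.5595, 0.1611, 0.0648]
ee_rot: [1.913, 2.184, -0.285]
force: [0.4, 0.4, -1.7]
width: 0.249
gripper_force: 59.9
old pred at u=254,275,296 [np.float64(198.75577215368355), np.float64(195.62990523095243), np.float64(192.50403830822134)]
H axial 0.1974 lat 0.0006 z 0.0734
tip axial 0.0574 lat 0.0006 z 0.0731
[[250.0, 202.0, 35.0], [251.0, 202.0, 35.0], [252.0, 203.5, 32.0], [253.0, 203.5, 32.0], [254.0, 203.5, 32.0], [255.0, 204.5, 30.0], [256.0, 204.2, 28.0], [257.0, 202.9, 29.0], [258.0, 203.5, 28.0], [259.0, 203.2, 28.0], [260.0, 203.3, 28.0], [261.0, 203.4, 25.0], [262.0, 205.1, 22.0], [263.0, 203.6, 24.0], [264.0, 205.5, 21.0], [265.0, 203.8, 24.0], [266.0, 204.9, 23.0], [267.0, 211.5, 16.0], [268.0, 211.5, 16.0], [269.0, 211.5, 16.0], [270.0, 211.5, 16.0], [271.0, 211.5, 16.0], [272.0, 211.7, 15.0], [273.0, 211.1, 16.0], [274.0, 211.4, 14.0], [275.0, 211.5, 13.0], [276.0, 211.4, 12.0], [277.0, 203.1, 17.0], [278.0, 202.5, 17.0], [279.0, 199.7, 17.0], [280.0, 197.4, 14.0], [281.0, 197.1, 13.0], [282.0, 194.5, 13.0], [283.0, 194.6, 13.0], [284.0, 194.4, 14.0], [285.0, 194.8, 12.0], [286.0, 195.4, 13.0], [287.0, 194.7, 13.0], [288.0, 198.9, 8.0], [289.0, 203.0, 5.0], [290.0, 203.0, 5.0], [291.0, 203.0, 5.0], [292.0, 203.0, 5.0], [293.0, 202.5, 4.0], [294.0, 202.0, 5.0], [295.0, 202.0, 5.0], [296.0, 202.0, 5.0], [297.0, 202.0, 5.0], [298.0, 202.0, 5.0], [299.0, 199.9, 23.0], [300.0, 200.2, 25.0], [301.0, 202.3, 21.0], [302.0, 205.3, 17.0], [303.0, 202.2, 20.0], [304.0, 205.1, 17.0], [305.0, 203.8, 19.0], [306.0, 205.3, 14.0], [307.0, 204.3, 15.0], [308.0, 202.1, 15.0], [309.0, 202.7, 23.0], [310.0, 200.8, 17.0], [311.0, 204.4, 13.0]]
[262.8 206.3]
[274.1 204.6]
[285.3 202.8]
[296.6 201.1]
[304.1 200. ]
```

The rod line matches prediction to within about 1 mm and its yaw is good, so I'll insert it, watching the forces.

```bash
python3 -m pendant '[0.0003,0.0005,0.0008,0,0,0,0.01, -0.0096,0,0.0029,0,0,0,0.01, -0.0048,0,0.0015,0,0,0,0.01, -0.0048,0,0.0015,0,0,0,0.01, -0.0048,0,0.0015,0,0,0,0.01, 0,0,0,0,0,0,0.01]' 60
python3 - <<'E'
from h import *
s=observe();report(s);print(s["force"],s["ft_torque"])
E
```

```text
clock: 21.6
position: [0.5629, 0.1356, 0.0628]
ee_rot: [1.913, 2.184, -0.288]
force: [0.1, -0.8, -0.3]
width: 0.248
gripper_force: 59.9
H axial 0.1716 lat 0.0007 z 0.0714
tip axial 0.0316 lat 0.0007 z 0.0712
[ 0.12258579 -0.75051163 -0.28509571] [ 0.38500434 -0.09572437  0.01132736]
```

```bash
python3 -m pendant '[-0.0003,0,-0.001,0,0,0,0.01, -0.0096,0,0.0029,0,0,0,0.01, -0.0096,0,0.0029,0,0,0,0.01, -0.0096,0,0.0029,0,0,0,0.01, -0.0096,0,0.0029,0,0,0,0.01, 0,0,0,0,0,0,0.01]' 60
python3 - <<'E'
from h import *
s=observe();report(s);print(s["force"],s["ft_torque"])
E
```

```text
clock: 22.35
position: [0.5682, 0.0951, 0.064]
ee_rot: [1.914, 2.183, -0.288]
force: [0.1, -0.5, -1.7]
width: 0.248
gripper_force: 59.9
H axial 0.1308 lat 0.0006 z 0.0725
tip axial -0.0092 lat 0.0004 z 0.0724
[ 0.13644992 -0.45211192 -1.69091205] [ 0.48271461 -0.07677512  0.03649716]
```

```bash
python3 -m pendant '[-0.0096,0,0.0029,0,0,0,0.01, -0.0096,0,0.0029,0,0,0,0.01, -0.0048,0,0.0015,0,0,0,0.01, -0.0048,0,0.0015,0,0,0,0.01, -0.0048,0,0.0015,0,0,0,0.01, 0,0,0,0,0,0,0.01]' 60
python3 - <<'E'
from h import *
s=observe();report(s);print(s["force"],s["ft_torque"])
E
```

```text
clock: 23.1
position: [0.5728, 0.0612, 0.064]
ee_rot: [1.913, 2.185, -0.287]
force: [1.1, 0.1, -2.5]
width: 0.248
gripper_force: 59.9
H axial 0.0966 lat 0.0006 z 0.0726
tip axial -0.0434 lat 0.0006 z 0.0724
[ 1.115707    0.14731137 -2.454324  ] [0.51602911 0.00141556 0.00958733]
```

Through both cheeks. Now the last ~22 mm until the collar seats.

```bash
python3 -m pendant '[-0.0067,0,0.002,0,0,0,0.01, -0.0067,0,0.002,0,0,0,0.01, -0.0029,0,0.0009,0,0,0,0.01, -0.0019,0,0.0006,0,0,0,0.01, 0,0,0,0,0,0,0.01]' 60
python3 -m pendant '[-0.0019,0,0.0006,0,0,0,0.01, -0.0019,0,0.0006,0,0,0,0.01, 0,0,0,0,0,0,0.01]' 60
python3 - <<'E'
from h import *
s=observe();report(s);print(s["force"],s["ft_torque"])
E
```

```text
clock: 23.72
position: [0.5752, 0.0428, 0.0641]
ee_rot: [1.912, 2.185, -0.287]
force: [0.7, 0.4, -2.0]
width: 0.245
gripper_force: 59.9
clock: 24.1
position: [0.5758, 0.0387, 0.0641]
ee_rot: [1.912, 2.185, -0.287]
force: [0.3, 0.1, -1.2]
width: 0.251
gripper_force: 59.9
H axial 0.0738 lat 0.0006 z 0.0726
tip axial -0.0662 lat 0.0007 z 0.0724
[ 0.25704275  0.11075477 -1.20529633] [ 0.56633054 -0.01455122 -0.01131267]
```

Not in contact yet, so I'll carry on gently.

```bash
python3 -m pendant '[-0.0019,0,0.0006,0,0,0,0.01, -0.0014,0,0.0004,0,0,0,0.01, 0,0,0,0,0,0,0.01]' 60
python3 - <<'E'
from h import *
s=observe();report(s);print(s["force"],s["ft_torque"])
E
```

```text
clock: 24.48
position: [0.5762, 0.0355, 0.0641]
ee_rot: [1.912, 2.185, -0.287]
force: [0.4, -0.0, -2.0]
width: 0.247
gripper_force: 59.9
H axial 0.0706 lat 0.0006 z 0.0727
tip axial -0.0694 lat 0.0007 z 0.0724
[ 0.36071151 -0.03582201 -1.97049907] [ 0.55816509 -0.0161153   0.004687  ]
```

```bash
python3 -m pendant '[-0.0014,0,0.0004,0,0,0,0.01, -0.0014,0,0.0004,0,0,0,0.01, 0,0,0,0,0,0,0.01]' 60; python3 -m pendant '[-0.0014,0,0.0004,0,0,0,0.01, 0,0,0,0,0,0,0.01]' 60
python3 - <<'E'
from h import *
s=observe();report(s);print(s["force"],s["ft_torque"])
E
```

```text
clock: 24.85
position: [0.5762, 0.0353, 0.064]
ee_rot: [1.911, 2.19, -0.283]
force: [-2.2, 6.8, -2.4]
width: 0.247
gripper_force: 59.9
clock: 25.1
position: [0.5762, 0.0353, 0.064]
ee_rot: [1.911, 2.192, -0.281]
force: [-3.4, 10.6, -3.4]
width: 0.242
gripper_force: 59.9
H axial 0.0703 lat 0.0005 z 0.0726
tip axial -0.0697 lat 0.0011 z 0.0716
[-3.3718805  10.63295222 -3.3647772 ] [ 2.66765267  0.55339715 -0.1210608 ]
```

Firm contact along the axis (10.6 N), so the collar is home. Easing off, releasing and withdrawing along the tool axis.

```bash
python3 -m pendant '[0.0019,0,-0.0006,0,0,0,0.01, 0,0,0,0,0,0,0.05, 0,0,0,0,0,0,0.05, 0,0,0,0,0,0,0.05, 0,0,-0.01,0,0,0,0.05, 0,0,-0.03,0,0,0,0.05, 0,0,-0.05,0,0,0,0.05, 0,0,-0.05,0,0,0,0.05]' 60
python3 -m pendant '[0,0,-0.05,0,0,0,0.05, 0.04,0,-0.05,0,0,0,0.05, 0.06,0,0,0,0,0,0.05, 0,0,0,0,0,0,0.05]'
python3 - <<'E'
from h import *
im=get_image("top")[:,:,::-1];sd=get_image("side")[:,:,::-1];cv2.imwrite("pics/top9.png",im);cv2.imwrite("pics/side9.png",sd);cv2.imwrite("pics/w9.png",get_image("wrist")[:,:,::-1])
b=cv2.imread("pics/top0.png");c=cam("top")
# dark (black) pixels near handle
m=((im.max(2)<60)&(b.max(2)>60)).astype(np.uint8)
H=AX+YA*.074-[0,0,.003];q=w2px(c,H);u,v=q.round().astype(int);print("expect handle px",q, "ends",w2px(c,H+YA*.025),w2px(c,H-YA*.05),"tip",w2px(c,H-YA*.14))
w=m[v-12:v+13,u-20:u+21]
for r in w: print("".join("#" if k else "." for k in r))
E
```

```text
clock: 26.1
position: [0.5708, 0.0744, 0.2]
ee_rot: [1.912, 2.186, -0.287]
force: [1.2, 0.9, -0.2]
width: 0.545
gripper_force: 0.0
clock: 26.6
position: [0.5524, 0.2019, 0.2635]
ee_rot: [1.905, 2.195, -0.284]
force: [-0.5, 0.3, 0.5]
width: 0.546
gripper_force: 0.0
expect handle px [297.97593972 201.31866114] ends [288.61583472 202.75690343] [316.6792415  198.44477462] tip [350.28848589 193.28049103]
.........................................
.........................................
.........................................
.........................................
.........................................
.............................##..........
.............................##..........
..........................#####..........
....................###########..........
............###################..........
...........####################..........
...........####################..........
...........####################..........
...........####################..........
...........#####################.........
...........#####################.........
...........############.......##.........
...........#####.........................
.........................................
.........................................
.........................................
.........................................
.........................................
.........................................
.........................................
```

The handle spans columns 289–309, against 288.6–309.2 expected with the collar home. The robot is clear, so I'm handing in.

```bash
python3 -c "
from cell import *
print(sign_off())"
```

```text
the job is handed in; nothing more can be done
None
```

I loaded the narrower roll into the grey dispenser, pushed the spindle through both cheeks and the core until its collar was home, let go, and handed the job in at about 27 s; the sign-off call returned no verdict.

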